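# Mix the orange-capped sample on the vortex mixer

### The arm

A 6-joint arm with a two-finger parallel gripper is mounted at the origin on the work surface. World frame = base frame: x ahead of the robot, y to its left, z up, the work surface at z = 0. Lengths are in m, angles in rad, forces in N, time in s.
With the tool pointing down it reaches from about 0.375 to 0.9 m from the base axis. Payload 3.1 kg.
Tool frame: the origin (TCP) lies midway between the tips of the shut fingers; the grasp point (between the pads) lies grip_point_offset behind it (grip_point_offset is the distance from the TCP to the grasp point, in m); y points along the fingers, z is the direction in which the jaws open and shut, and the axes are right-handed (so a half turn about y gives the same grasp; the last joint's range is limited). The gripper opens to 87 mm and grips with 3 to 60 N. Pads are 19 mm wide; open, the fingers measure 117 mm over their backs; the gripper's body (75 mm by 190 mm) begins 51 mm behind the grasp point.
Start: joints at [-1.365, 0.527, 1.433, -0, 1.181, -0.178], TCP at [0.234, -0.579, 0.2] pointing down, gripper open.
Joint ranges: [-3.08, 3.08], [-0.75, 2.2], [0.22, 2.44], [-1.43, 4.57], [0, 2.65], [-2.85, 2.85]. Speed limits (rad/s): [2.79, 2.79, 3.14, 3.14, 3.14, 3.14].

### API

Orientations are given as a unit quaternion [x, y, z, w].
In Python, from rig import * gives the robot as it stands.
- The arm moves only by the tool jog_arm, never from a script. Its argument "increments" is a list that holds one entry, the list of rows, each a list of 7 numbers: the turn, a rotation vector about the world's x, y, z in degrees, then the shift along the world's x, y, z in m, then the closure, from -1 (fully open) to 1 (shut), so that 0 is half open. In form: [[[rx, ry, rz, x, y, z, jaw], ...]]. A call has 1 to 8 rows; each row is the pose to reach, as a shift and turn from the pose measured when the call began; what a row does not reach only later rows make up. A row lasts 1/10 s, in which the tool goes at most 50 mm and 8.59 degrees, less where a joint would pass 70% of its speed; a pose out of reach is approached as far as the arm can. A call with a gripper value outside its range is refused whole. The fingers move at their own pace and stop on an object; "squeeze" is the grip in N (left out, the last holds). Time passes only in rows, so rows that repeat a pose let the fingers close. It gives the time, the measured TCP pose, the force and the opening at its end, in the units of the state.
- get_obs(): the state, without advancing time (a new reading comes with each control period).
- camera(name): name is "side" or "top" or "wrist"; returns the picture (400x640x3 uint8, red, green, blue); there is no depth.
- camera_info(name): a dict with "K" (3x3 intrinsics, pixels), "R" (3x3) and "t" (3): a world point X has camera coordinates R X + t. Camera axes: x right, y down, z forward; pixel columns grow to the right and rows downward; lengths in m; the calibration is good to about 2 mm. The wrist camera is an equidistant fisheye: a pixel r from the principal point sees the ray r / f radians off the axis. A picture is of the moment at which its call begins: read the wrist's pose just before it. camera_info takes no time and is no camera call; for the wrist camera it gives the pose at the moment of the call.
- hand_in(): hands the job in, once; it reports no verdict.
The state is a dict: "time": time; "q": joint angles; "joint_velocities": joint speeds; "joint_torque": joint torques, N m; "position": TCP position; "tool_rot": TCP orientation; "ft_force": force on the tool from outside, world axes, zero at the start; "moment": the same for the moment, N m; "grip_width": finger opening in m.
Only numpy, scipy, OpenCV 4.12 (cv2) and the standard library are available. Lean on these libraries where they do the work, as an engineer would, in place of code of your own. Each camera call takes 0.05 s, during which the arm holds its last target.

### The job

Switch the vortex mixer on to touch running by pushing in the green-dot end of its rocker switch. Take the tube with the orange cap from the green rack by its cap, set its foot in the mixer's rubber cup and press it straight down, upright, until the cup has sunk about halfway, then finish like that: still gripping the tube and holding the cup down halfway, neither let up nor pushed to the bottom. Leave the other tubes and glassware where they are.

Things in the scene. Friction and masses are not known exactly. Their poses are not given: they have to be found in the camera images.
- vortex: vortex mixer fixed to the table: white wedge housing, 180 mm deep (x), 130 wide (y). Origin: centre of its footprint, z up, +x from the low front (panel, robot's side) to the back. Panel rises 8 deg to the back, 86 to 98 mm high: black rocker at +y 30 mm; 16 mm high dial at -y 32 mm, leave it. Back half flat, 100 mm high; rubber cup 35 mm behind (+x) the origin, rim 150 mm above the table
- cup (a joint): travel of the mixer's spring-loaded cup straight down, m: 0 at rest, 0.008 at the bottom, half is 0.004. It starts to sink at about 1.5 N and takes 0.9 N more per mm: about 5 N at half, 9 N at the bottom. It comes up when let go. In touch running the mixer works only while the cup is held partly down; at the bottom it stalls
- cup_seat (a point): the middle of the cup's inner floor, where a tube's foot comes to rest (within about 1 mm in height); it sinks with the cup. The cup is an open rubber cone, 37 mm wide inside at its rim, 13 mm at the floor, rim 22.5 mm above this point
- rocker (a joint): angle of the rocker switch, rad: about 0 = off (red-dot front end in, green-dot back end standing up), 0.3 = touch running (green-dot end fully in); counts as on beyond 0.22. It stays where it is left; pushing the green end over takes 3 to 5 N and moves it down about 4 mm
- rocker_touch_end (a point): top face of the rocker switch 2.5 mm inside its green-dot back end, the place to push down on from above. The rocker is 30 mm long along the mixer's x, 20 mm wide, black; its top stays at least 5 mm proud of the panel
- rack: green wooden rack fixed to the table: tray 150 mm (x) by 300 (y), 45 high, walls and floor 10 thick; over its front side a bar 44 mm wide, top 92 mm above the table, 7 holes of 24 mm in a row along y, 40 mm apart, the middle one 50 mm in front (-x) of the origin. Origin: centre of its footprint, z up. Mortar and beaker (rim 100 mm above the table) stand behind the bar
- tube_orange: closed amber tube with an orange ribbed screw cap, 135 mm tall, 25 to 50 g; body 20 mm in diameter, rounded foot; cap 24 mm in diameter over the top 22 mm. Stands in a hole of the rack, foot 10 mm above the table, its top 53 mm above the bar; must rise 82 mm to come clear of it. Next holes are empty. Origin: centre of its underside, z along the tube to the cap
- tube_orange_cap (a point): middle of the orange cap, on the tube's axis 122 mm above its underside and 13 mm below its top: the place to grip, from above
- tube_blue: the same closed amber tube, 24 mm across at the cap and 135 mm tall, but with a blue cap; stands in another hole of the rack and is not to be used. Origin: centre of its underside, z up
- tube_white: the same closed amber tube, 24 mm across at the cap and 135 mm tall, but with a white cap; stands in another hole of the rack and is not to be used. Origin: centre of its underside, z up
- tube_black: the same closed amber tube, 24 mm across at the cap and 135 mm tall, but with a black cap; stands in another hole of the rack and is not to be used. Origin: centre of its underside, z up
- mortar: white mortar, 80 mm across and 45 mm high, with its pestle leaning in it, top about 80 mm above its underside; in the rack's tray. Origin: centre of its underside
- beaker: glass beaker, 68 mm across, 90 mm high, in the rack's tray. Origin: centre of its underside
- petri_dish: closed clear dish, 94 mm across, 16 mm high, on the table between the robot and the work. Origin: centre of its underside
- reagent_jar: amber jar with black cap, 60 mm across, 105 mm high, on the far side of the table. Origin: centre of its underside
- salt_jar: white jar with red cap, 68 mm across, 90 mm high, on the far side of the table. Origin: centre of its underside
There are look-alikes about, which are no part of the job. What is shaped like the tube_orange but turquoise is not meant.

How it is judged:
By the outcome, as a careful person would: the job done as asked, in the order asked, and still so for the second after the job is handed in, while the arm keeps its last pose, push and grip.
It also fails if it takes over 53 s, if anything falls off the work surface, if the arm or the gripper's body presses on something with over 40 N, if the wrist force passes 120 N, or if a joint passes its speed limit or range.

## Working session

There is one attempt and no reset: what is moved stays moved. The work goes in short steps, Python scripts to look and compute and a tool call to move; the robot and the scene stay as the last step left them, time stands still between calls to the robot, and variables do not carry over. Pictures are saved under pics/ and viewed, and the job is handed in when it is done.

Besides the shell and the picture viewer there is one more tool, called after "Request:" by a JSON object that holds its "fn" and its "kwargs". jog_arm: Moves the arm, as the interface text tells. Its arguments: {"type":"object","properties":{"increments":{"type":"array","items":{"type":"array","items":{"type":"array","items":{"type":"number"}}}},"squeeze":{"type":"number"}},"required":["increments"]}

```bash
mkdir -p pics; ls
python3 - <<'E'
from rig import *
import cv2
o=get_obs(); print(o)
for n in ["side","top","wrist"]:
    im=camera(n); cv2.imwrite(f"pics/{n}0.png",im[:,:,::-1]); i=camera_info(n); print(n,i)
E
```

```text
pics
{'time': 0.0, 'q': array([-1.36548640e+00,  5.28464224e-01,  1.43390270e+00,  3.45913257e-05,
        1.18137275e+00, -1.78509663e-01]), 'joint_velocities': array([ 0.00024398, -0.00146183,  0.00084426,  0.00088966,  0.00086438,
        0.00091113]), 'joint_torque': array([-1.54329937e-03, -4.40043175e+01, -1.76593924e+01,  6.32314011e-02,
        5.82140533e-02, -1.76581066e-04]), 'position': array([ 0.2339122 , -0.57874482,  0.19927274]), 'tool_rot': array([-0.1348635 ,  0.6948852 , -0.69336687,  0.13486578]), 'ft_force': array([ 0.26767636, -0.23951826, -0.04913382]), 'moment': array([ 0.00338614,  0.0083707 , -0.00741962]), 'grip_width': 0.08733580843868326}
side {'K': array([[420.33642594,   0.        , 312.77336729],
       [  0.        , 420.33642594, 203.04236617],
       [  0.        ,   0.        ,   1.        ]]), 'R': array([[ 0.97937506, -0.20170469, -0.01182032],
       [-0.14392782, -0.65538947, -0.74145089],
       [ 0.14180721,  0.72785978, -0.67090301]]), 't': array([-0.55683657,  0.18201551,  0.85626969])}
top {'K': array([[482.01220794,   0.        , 314.81041162],
       [  0.        , 482.01220794, 205.1785005 ],
       [  0.        ,   0.        ,   1.        ]]), 'R': array([[ 4.70278963e-02, -9.98893148e-01, -9.24652878e-04],
       [-9.75106536e-01, -4.57071737e-02, -2.16974878e-01],
       [ 2.16692456e-01,  1.11055071e-02, -9.76176750e-01]]), 't': array([-0.00818468,  0.60076278,  1.00138125])}
wrist {'K': array([[309.70691629,   0.        , 319.33920885],
       [  0.        , 309.70691629, 196.79904839],
       [  0.        ,   0.        ,   1.        ]]), 'R': array([[ 0.37580516, -0.92669639, -0.00206972],
       [-0.88512385, -0.35960583,  0.2953632 ],
       [-0.2744563 , -0.10916706, -0.9553828 ]]), 't': array([-0.62457499, -0.03628973,  0.39194342])}
```

View pics/side0.png

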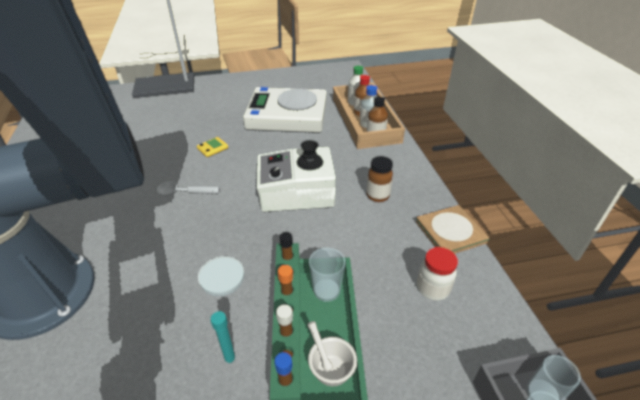

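View pics/top0.png

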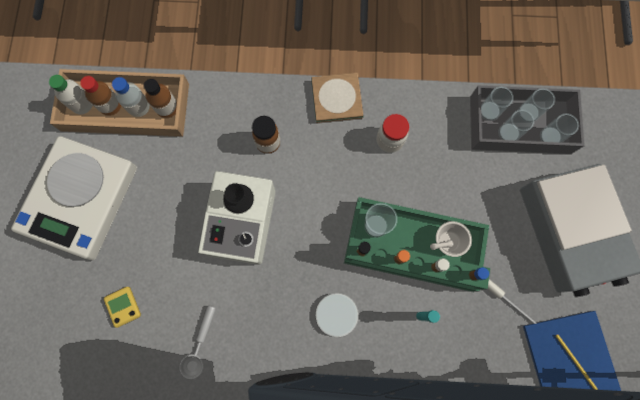

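View pics/wrist0.png

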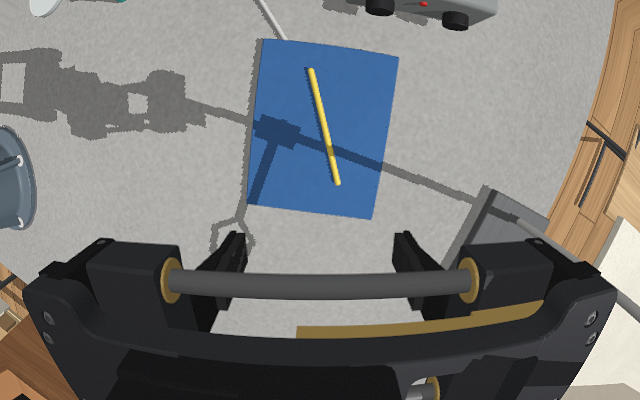

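```bash
python3 -c "
import rig;print([n for n in dir(rig) if n[0]!='_'])
for n in ('grip_point_offset',): print(getattr(rig,n,None))"
```

```text
['Unreachable', 'camera', 'camera_info', 'get_obs', 'grip_point_offset', 'hand_in']
0.0187
```

The side picture shows the mixer around (297,178) and the rack with the orange cap at (286,275). In the top picture the rocker is at (217,234), the cup at (238,198) and the orange cap at (404,257). I'll zoom in to measure these.

```bash
cat > h.py <<'E'
import numpy as np, cv2
from scipy.spatial.transform import Rotation as Rn
from rig import *
def ray(n,uv,info=None):
    i=info or camera_info(n); K,R,t=i["K"],np.array(i["R"]),np.array(i["t"])
    p=np.array([(uv[0]-K[0,2])/K[0,0],(uv[1]-K[1,2])/K[1,1]])
    if n=="wrist":
        r=np.hypot(*p); d=np.array([*(p/r*np.sin(r)),np.cos(r)]) if r>0 else np.array([0,0,1.])
    else: d=np.array([*p,1.])
    d/=np.linalg.norm(d); return -R.T@t, R.T@d
def onz(n,uv,z,info=None):
    c,d=ray(n,uv,info); return c+d*(z-c[2])/d[2]
def tri(*obs):
    A=np.zeros((3,3));b=np.zeros(3);L=[]
    for o in obs:
        c,d=ray(*o);P=np.eye(3)-np.outer(d,d);A+=P;b+=P@c;L.append((P,c))
    X=np.linalg.solve(A,b); return X,[np.linalg.norm(P@(X-c)) for P,c in L]
def blobs(im,hlo,hhi,smin=120,vmin=60,amin=4,roi=None):
    h=cv2.cvtColor(im,cv2.COLOR_RGB2HSV); m=cv2.inRange(h,(hlo,smin,vmin),(hhi,255,255))
    if roi: k=np.zeros_like(m);x0,y0,x1,y1=roi;k[y0:y1,x0:x1]=1;m=m*k
    n,l,s,c=cv2.connectedComponentsWithStats(m)
    return [(c[i].round(2),s[i].tolist()) for i in range(1,n) if s[i][4]>=amin]
E
python3 - <<'E'
from h import *
o=get_obs(); print(Rn.from_quat(o['tool_rot']).as_matrix().round(3))
T=cv2.imread('pics/top0.png');S=cv2.imread('pics/side0.png')
for n,I,roi in (("top",T,(380,240,430,275)),("side",S,(270,255,300,300))):
    print(n,blobs(I[:,:,::-1].copy(),3,16,170,120,roi=roi))
for n,I,roi in (("top",T,(195,215,230,250)),("side",S,(255,145,295,185))):
    print(n,'g',blobs(I[:,:,::-1].copy(),40,90,60,30,2,roi),'r',[blobs(I[:,:,::-1].copy(),0,8,100,60,2,roi)])
cv2.imwrite('pics/a.png',np.hstack([cv2.resize(T[165:270,190:290],None,fx=4,fy=4,interpolation=cv2.INTER_CUBIC),cv2.resize(S[130:235,250:350],None,fx=4,fy=4,interpolation=cv2.INTER_CUBIC)]))
cv2.imwrite('pics/b.png',np.hstack([cv2.resize(T[190:300,340:440],None,fx=4,fy=4,interpolation=cv2.INTER_CUBIC),cv2.resize(S[220:330,260:360],None,fx=4,fy=4,interpolation=cv2.INTER_CUBIC)]))
E
```

```text
[[-0.927 -0.     0.374]
 [-0.374  0.002 -0.927]
 [-0.    -1.    -0.002]]
top [(array([403.19, 255.68]), [398, 251, 11, 11, 93])]
side [(array([285.03, 274.5 ]), [279, 266, 13, 19, 201])]
top g [(array([219.29, 221.  ]), [218, 220, 3, 3, 7]), (array([217. , 229.5]), [215, 228, 5, 4, 16])] r [[(array([215.5 , 238.71]), [214, 237, 4, 4, 14])]]
side g [(array([278., 156.]), [276, 155, 5, 3, 11])] r [[(array([270.5, 158. ]), [269, 157, 4, 3, 8])]]
```

View pics/a.png

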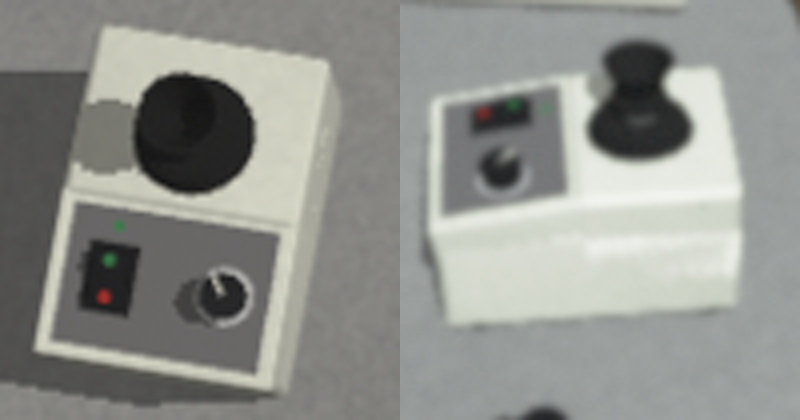

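View pics/b.png

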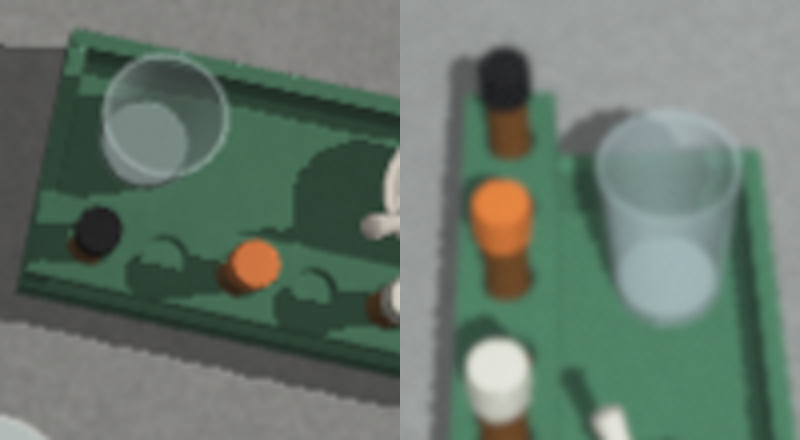

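Run:
```python
from h import *
print("cap tri",tri(("top",(403.19,255.68)),("side",(285.03,274.5))))
print("cap top onz .145",onz("top",(403.4,256),.143))
# side top-face ellipse centre  (501/4..)
print("cap face side .145",onz("side",(260+(501-400)/4,220+203/4),.145), "top face", onz("top",(340+255/4,190+263/4),.145))
g=tri(("top",(217,229.5)),("side",(278,156)));r=tri(("top",(215.5,238.71)),("side",(270.5,158)))
print("g",g,"r",r)
g1=onz("top",(217,229.5),.102);r1=onz("top",(215.5,238.71),.097);print(g1,r1,(g1-r1))
px=lambda x,y:(190+x/4-.375,165+y/4-.375)
bl=onz("top",px(103,28),.1);br=onz("top",px(328,62),.1);fl=onz("top",px(35,351),.086);fr=onz("top",px(272,390),.086)
print(bl,br,fl,fr); c=(bl+br+fl+fr)/4
print("c",c, np.linalg.norm((bl-br)[:2]),np.linalg.norm((bl-fl)[:2]),np.linalg.norm((br-fr)[:2]))
for v in(bl-fl,br-fr): print(np.degrees(np.arctan2(v[1],v[0])))
for v in(bl-br,fl-fr): print(np.degrees(np.arctan2(-v[0],v[1])))
# cup rim ellipses
rt=px(176,112); rs=(250+(638-400)/4-.375,130+60/4-.375)
print("rim",onz("top",rt,.150),onz("side",rs,.150),tri(("top",rt),("side",rs)))
# panel dial etc; rack bar: caps
print("rocker corners",[onz("top",px(*p),.1) for p in((92,240),(140,248),(80,308),(128,316))])
# black/white/blue caps
```

```text
cap tri (array([ 0.48869954, -0.16460058,  0.13197069]), [np.float64(0.0007904100034097582), np.float64(0.0007904100034097192)])
cap top onz .145 [ 0.4875125  -0.16304267  0.143     ]
cap face side .145 [ 0.48862563 -0.16727301  0.145     ] top face [ 0.48780079 -0.16338308  0.145     ]
g (array([0.52981543, 0.22412864, 0.09987848]), [np.float64(0.0006932964850713089), np.float64(0.0006932964850713436)]) r (array([0.51101547, 0.22656162, 0.09501631]), [np.float64(0.00040805066990087926), np.float64(0.00040805066990086755)])
[0.53017781 0.22371507 0.102     ] [0.51114871 0.2261608  0.097     ] [ 0.0190291  -0.00244573  0.005     ]
[0.65751102 0.2392888  0.1       ] [0.64410565 0.11573375 0.1       ] [0.48177274 0.26221982 0.086     ] [0.46704263 0.13487655 0.086     ]
c [0.56260801 0.18802973 0.093     ] 0.12428014986081791 0.1772280248722644 0.17809480659740176
-7.434175632435403
-6.170449235713607
-6.192204266065414
-6.598220396004637
rim [0.60035103 0.18637632 0.15      ] [0.59940755 0.18287583 0.15      ] (array([0.60056298, 0.18686411, 0.14733135]), [np.float64(0.00042009338973506417), np.float64(0.0004200933897349197)])
rocker corners [array([0.54051559, 0.23437942, 0.1       ]), array([0.53741513, 0.20854515, 0.1       ]), array([0.50397073, 0.23731318, 0.1       ]), array([0.50092811, 0.21167506, 0.1       ])]
```

Request:
{"fn": "jog_arm", "kwargs": {"increments": [[[0, 0, 0, 0.01, 0.03, 0.03, 1], [0, 0, -4, 0.03, 0.075, 0.06, 1], [0, 0, -8, 0.047, 0.121, 0.07, 1], [0, 0, -12, 0.064, 0.167, 0.07, 1], [0, 0, -16, 0.081, 0.213, 0.07, 1], [0, 0, -20, 0.098, 0.259, 0.07, 1], [0, 0, -24, 0.115, 0.305, 0.07, 1], [0, 0, -28, 0.132, 0.351, 0.07, 1]]], "squeeze": 10}}

```text
time: 0.95
position: [0.3653, -0.2281, 0.2695]
tool_rot: [0.039, 0.707, -0.705, -0.038]
ft_force: [0.8, -0.0, 0.2]
grip_width: 0.0311
```

Request:
{"fn": "jog_arm", "kwargs": {"increments": [[[0, 0, 0, 0.014, 0.047, 0, 1], [0, 0, 0, 0.028, 0.094, 0, 1], [0, 0, 0, 0.042, 0.141, 0, 1], [0, 0, 0, 0.056, 0.188, 0, 1], [0, 0, 0, 0.07, 0.235, 0, 1], [0, 0, 0, 0.084, 0.282, 0, 1], [0, 0, 0, 0.098, 0.329, 0, 1], [0, 0, 0, 0.112, 0.376, 0, 1]]]}}

```text
time: 1.75
position: [0.4773, 0.1501, 0.2694]
tool_rot: [0.038, 0.707, -0.706, -0.038]
ft_force: [0.7, -0.9, -0.4]
grip_width: 0.0006
```

Run:
```python
from h import *
o=get_obs(); i=camera_info("wrist");im=camera("wrist");np.savez('w1',im=im,**i)
cv2.imwrite("pics/w1.png",im[:,:,::-1]);print(o['position'],o['q'],o['grip_width'],Rn.from_quat(o['tool_rot']).as_matrix().round(3))
print(-i["R"].T@i["t"], i["R"][2])
```

```text
[0.47728223 0.15006055 0.26939782] [7.99476324e-02 2.75082927e-01 1.65009321e+00 1.51084500e-03
 1.21562782e+00 1.75834780e+00] 0.0006249212607829991 [[-0.994  0.001 -0.108]
 [ 0.108  0.001 -0.994]
 [-0.001 -1.    -0.002]]
[0.55879712 0.1405744  0.45381102] [-0.29350607  0.03342495 -0.95537268]
```

View pics/w1.png

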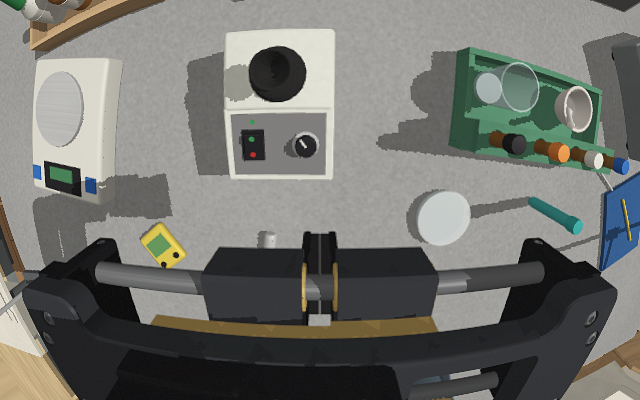

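The wrist view shows the mixer straight on, with the rocker at (253,145), the cup rim at (277,72) and the orange cap at (558,153). I'll measure from it.

Run:
```python
from h import *
d=np.load('w1.npz');im=d['im'];I=dict(K=d['K'],R=d['R'],t=d['t'])
g=blobs(im,40,90,100,40,3,(235,115,270,170));r=blobs(im,0,8,120,60,3,(235,115,270,170));print(g,r)
o=blobs(im,3,16,170,120,20,(535,135,585,175));print(o)
gray=cv2.cvtColor(im,cv2.COLOR_RGB2GRAY)
m=cv2.inRange(im,(0,0,0),(60,60,60));m[:,:225]=0
n,l,s,c=cv2.connectedComponentsWithStats(m)
for k in range(1,n):
    if s[k][4]>100 and s[k][1]<190 and s[k][0]<340: print(s[k],c[k])
gg=[b for b in g if b[1][4]>8]
print("g",[onz("wrist",b[0],.101,I) for b in g]," r",[onz("wrist",b[0],.096,I) for b in r])
cv2.imwrite('pics/c.png',cv2.resize(im[20:185,215:345,::-1],None,fx=3.6,fy=3.6,interpolation=cv2.INTER_CUBIC))
cv2.imwrite('pics/c2.png',cv2.resize(im[100:200,480:640,::-1],None,fx=4,fy=4,interpolation=cv2.INTER_CUBIC))
for nme,oth in (("orange top+wrist",None),):
    print(tri(("top",(403.19,255.68)),("wrist",o[0][0],I),("side",(285.03,274.5))))
```

```text
[(array([251.6, 121.6]), [250, 120, 4, 4, 15]), (array([251.25, 138.68]), [249, 136, 6, 6, 28])] [(array([252.59, 154.28]), [250, 152, 6, 6, 29])]
[(array([555.93, 151.14]), [548, 142, 21, 21, 190])]
[ 249   47   57   55 2493] [276.70357     73.58563979]
[241 130  24  31 600] [252.90666667 144.16666667]
[295 135  21  22 320] [305.54375  146.221875]
g [array([0.5484772 , 0.22062103, 0.101     ]), array([0.52880903, 0.22383393, 0.101     ])]  r [array([0.50970353, 0.22615919, 0.096     ])]
(array([ 0.48876865, -0.16375402,  0.12991835]), [np.float64(0.0014983678626186313), np.float64(0.0009417051314466412), np.float64(0.000906201182725065)])
```

View pics/c.png

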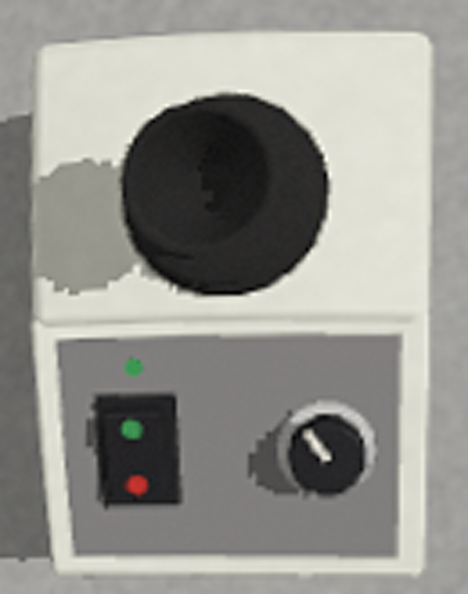

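View pics/c2.png

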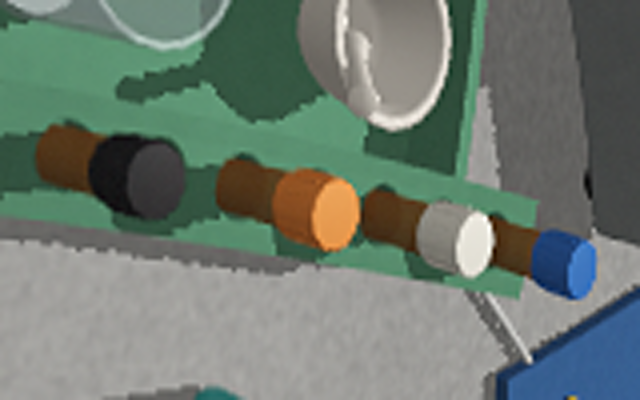

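Request:
{"fn": "jog_arm", "kwargs": {"increments": [[[0, 0, 0, 0.029, 0.036, 0, 1], [0, 0, 0, 0.058, 0.073, -0.02, 1], [0, 0, 0, 0.058, 0.073, -0.065, 1], [0, 0, 0, 0.058, 0.073, -0.11, 1], [0, 0, 0, 0.058, 0.073, -0.14, 1], [0, 0, 0, 0.058, 0.073, -0.157, 1], [0, 0, 0, 0.058, 0.073, -0.157, 1]]]}}

```text
time: 2.5
position: [0.5348, 0.2293, 0.1095]
tool_rot: [0.035, 0.709, -0.704, -0.038]
ft_force: [-0.3, 0.3, -0.1]
grip_width: 0.0001
```

Run:
```python
from h import *
o=get_obs(); i=camera_info("wrist");im=camera("wrist");s=camera("side")
print(o['position'],o['ft_force'])
cv2.imwrite('pics/d.png',np.hstack([cv2.resize(im[100:300,200:400,::-1],(400,400)),cv2.resize(s[100:225,230:355,::-1],(400,400))]))
```

```text
[0.53477419 0.22925356 0.10946011] [-0.26725379  0.33234807 -0.09414805]
```

View pics/d.png

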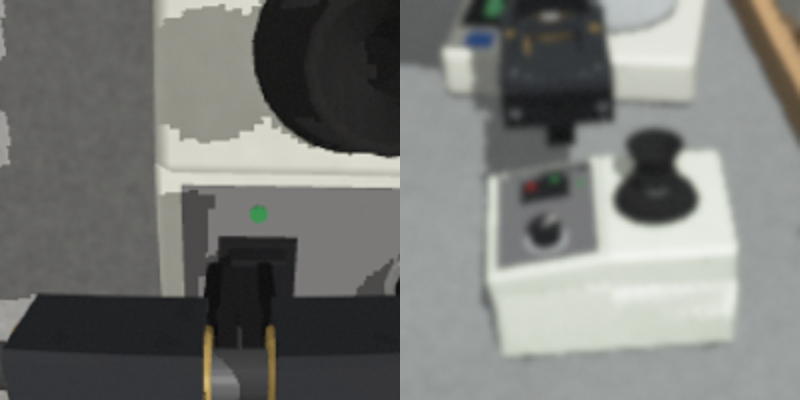

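Run:
```python
from h import *
o=get_obs(); print(o['time'],o['position'],o['joint_velocities'].round(3),Rn.from_quat(o['tool_rot']).as_matrix().round(3))
i=camera_info("side");X=i['R']@o['position']+i['t'];print(i['K']@X/X[2])
s=camera("side");cv2.imwrite('pics/e.png',cv2.resize(s[100:200,230:360,::-1],None,fx=6,fy=6)); print(get_obs()['position'])
```

```text
2.6 [0.5376257  0.22989809 0.1127228 ] [ 0.    -0.03  -0.022  0.    -0.004 -0.001] [[-0.995  0.004 -0.104]
 [ 0.104  0.009 -0.995]
 [-0.003 -1.    -0.009]]
[280.76095869 149.84862338   1.        ]
[0.53834541 0.23009381 0.11360612]
```

View pics/e.png

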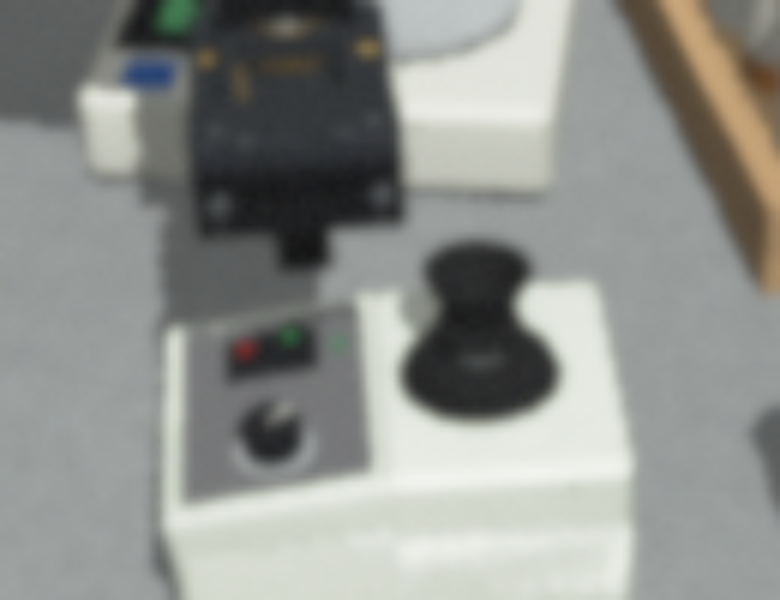

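Request:
{"fn": "jog_arm", "kwargs": {"increments": [[[0, 0, 0, -0.002, -0.007, 0, 1], [0, 0, 0, -0.002, -0.007, 0, 1], [0, 0, 0, -0.002, -0.007, 0, 1]]]}}

```text
time: 2.95
position: [0.5369, 0.2228, 0.1147]
tool_rot: [0.04, 0.71, -0.703, -0.034]
ft_force: [-0.1, 0.7, -0.8]
grip_width: 0.0003
```

Run:
```python
from h import *
i=camera_info("side");w=camera_info("wrist");
for k in range(2):
    o=get_obs(); print(o['time'],o['position'],o['joint_velocities'].round(3))
    im=camera("side" if k==0 else "wrist")
    if k==0: s=im
    X=i['R']@o['position']+i['t'];print((i['K']@X/X[2])[:2])
cv2.imwrite('pics/f.png',np.hstack([cv2.resize(s[110:190,240:320,::-1],(400,400)),cv2.resize(im[100:300,220:420,::-1],(400,400))]))
```

```text
2.95 [0.53688644 0.22284033 0.11470666] [ 0.007  0.01   0.001  0.    -0.002 -0.001]
[280.83346069 150.8520214 ]
3.0 [0.53672883 0.22299137 0.11446215] [ 0.005  0.009 -0.     0.001  0.001 -0.001]
[280.76622782 150.90827719]
```

View pics/f.png

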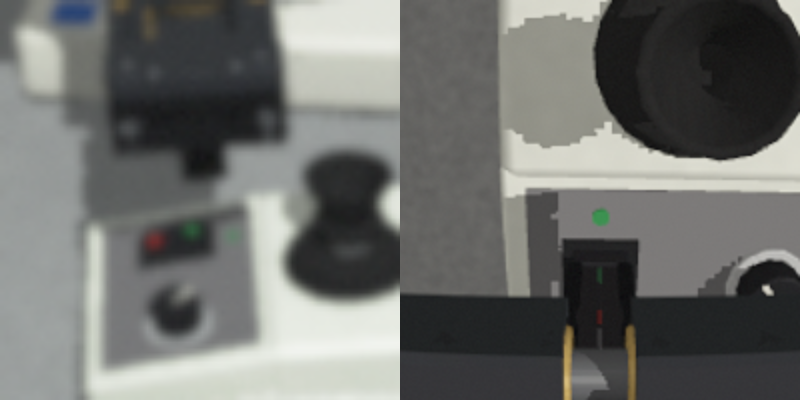

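Request:
{"fn": "jog_arm", "kwargs": {"increments": [[[0, 0, 0, -0.001, 0, -0.006, 1], [0, 0, 0, -0.001, 0, -0.011, 1], [0, 0, 0, -0.001, 0, -0.012, 1], [0, 0, 0, -0.001, 0, -0.013, 1], [0, 0, 0, -0.001, 0, -0.014, 1], [0, 0, 0, -0.001, 0, -0.015, 1], [0, 0, 0, -0.001, 0, -0.016, 1]]]}}

```text
time: 3.75
position: [0.5358, 0.2231, 0.0983]
tool_rot: [0.039, 0.71, -0.703, -0.034]
ft_force: [0.3, 0.3, -0.3]
grip_width: 0.0005
```

Request:
{"fn": "jog_arm", "kwargs": {"increments": [[[0, 0, 0, 0, 0, -0.001, 1], [0, 0, 0, 0, 0, -0.002, 1], [0, 0, 0, 0, 0, -0.002, 1]]]}}

```text
time: 4.05
position: [0.5357, 0.2231, 0.0961]
tool_rot: [0.039, 0.71, -0.703, -0.034]
ft_force: [-1.3, 0.8, 0.4]
grip_width: 0.0005
```

Run:
```python
from h import *
o=get_obs();s=camera("side");im=camera("wrist");print(o['position'],o['ft_force'],get_obs()['ft_force'])
cv2.imwrite('pics/g.png',np.hstack([cv2.resize(s[110:190,240:320,::-1],(400,400)),cv2.resize(im[100:300,220:420,::-1],(400,400))]))
```

```text
[0.53567608 0.22306173 0.09612799] [-1.29522964  0.77469867  0.3891852 ] [ 0.94971084 -0.31676953  0.4007614 ]
```

View pics/g.png

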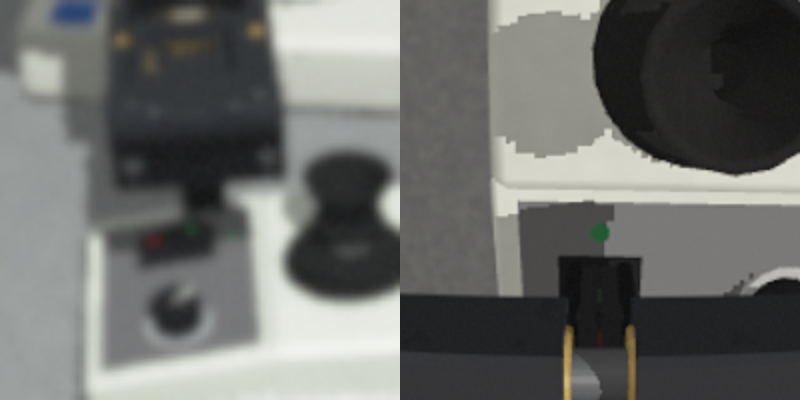

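Request:
{"fn": "jog_arm", "kwargs": {"increments": [[[0, 0, 0, 0, 0, -0.001, 1], [0, 0, 0, 0, 0, -0.002, 1], [0, 0, 0, 0, 0, -0.003, 1], [0, 0, 0, 0, 0, -0.004, 1]]]}}

```text
time: 4.55
position: [0.5358, 0.2231, 0.0921]
tool_rot: [0.039, 0.71, -0.703, -0.034]
ft_force: [-0.3, 0.7, -0.3]
grip_width: 0.0003
```

Request:
{"fn": "jog_arm", "kwargs": {"increments": [[[0, 0, 0, 0, 0, -0.001, 1], [0, 0, 0, 0, 0, -0.002, 1]]]}}

```text
time: 4.75
position: [0.5357, 0.2231, 0.09]
tool_rot: [0.039, 0.71, -0.703, -0.034]
ft_force: [0.2, 0.1, 0.0]
grip_width: 0.0006
```

Run:
```python
from h import *
o=get_obs();s=camera("side");im=camera("wrist");print(o['position'],o['ft_force'],get_obs()['ft_force'])
cv2.imwrite('pics/g2.png',np.hstack([cv2.resize(s[110:190,240:320,::-1],(400,400)),cv2.resize(im[100:300,220:420,::-1],(400,400))]))
```

```text
[0.53571351 0.22306828 0.09000901] [0.16796941 0.12371132 0.04662354] [0.2607883  0.25453051 0.12782052]
```

View pics/g2.png

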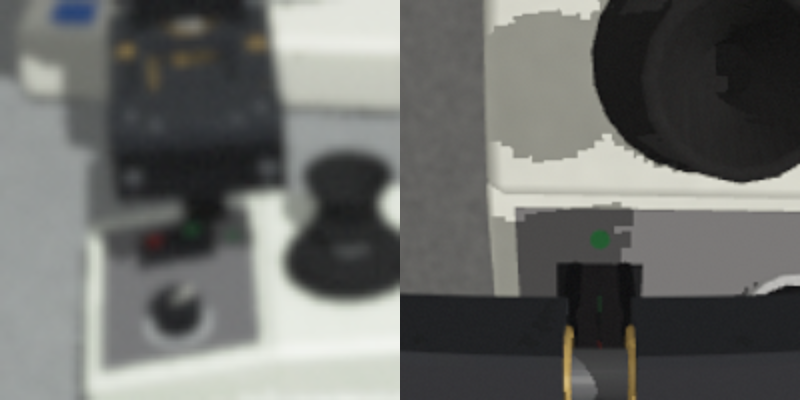

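Request:
{"fn": "jog_arm", "kwargs": {"increments": [[[0, 0, 0, 0, 0, -0.001, 1], [0, 0, 0, 0, 0, -0.002, 1], [0, 0, 0, 0, 0, -0.002, 1]]]}}

```text
time: 5.15
position: [0.5355, 0.223, 0.0878]
tool_rot: [0.039, 0.709, -0.703, -0.035]
ft_force: [0.7, -0.2, 0.4]
grip_width: 0.0005
```

Request:
{"fn": "jog_arm", "kwargs": {"increments": [[[0, 0, 0, 0, 0, -0.001, 1], [0, 0, 0, 0, 0, -0.002, 1], [0, 0, 0, 0, 0, -0.002, 1]]]}}

```text
time: 5.45
position: [0.5354, 0.223, 0.0856]
tool_rot: [0.039, 0.709, -0.703, -0.035]
ft_force: [0.4, -0.1, 0.4]
grip_width: 0.0009
```

Run:
```python
from h import *
o=get_obs();s=camera("side");im=camera("wrist");print(o['position'],o['ft_force'],get_obs()['ft_force'],o['joint_torque'])
i=camera_info("side");X=i['R']@o['position']+i['t'];print((i['K']@X/X[2])[:2])
cv2.imwrite('pics/g3.png',np.hstack([cv2.resize(s[110:190,240:320,::-1],(400,400)),cv2.resize(im[100:300,220:420,::-1],(400,400))]))
```

```text
[0.53535597 0.22299426 0.08561176] [ 0.36543188 -0.13110002  0.36395549] [-0.96266675  0.59575488  0.81503261] [-6.27611764e-03 -4.29246962e+01 -1.26811042e+01  3.06103507e-02
 -1.26553020e-01 -6.22204770e-04]
[280.95068933 160.62112997]
```

View pics/g3.png

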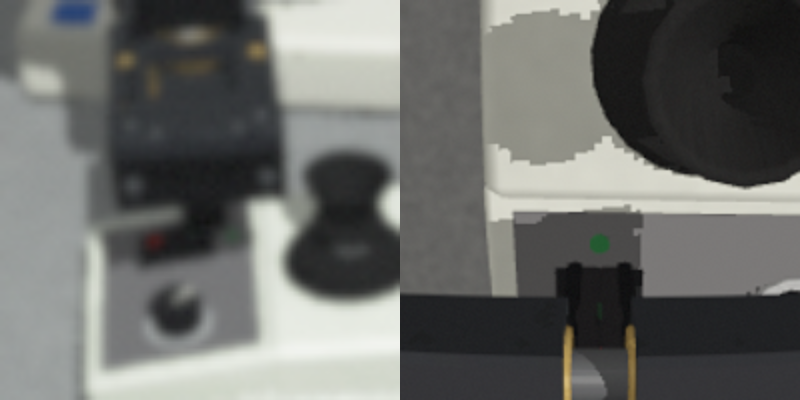

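Request:
{"fn": "jog_arm", "kwargs": {"increments": [[[0, 0, 0, 0, 0, -0.001, 1], [0, 0, 0, 0, 0, -0.002, 1]]]}}

```text
time: 5.75
position: [0.5355, 0.223, 0.0837]
tool_rot: [0.039, 0.71, -0.703, -0.035]
ft_force: [0.2, -0.0, 0.2]
grip_width: 0.0005
```

Request:
{"fn": "jog_arm", "kwargs": {"increments": [[[0, 0, 0, 0, 0, -0.001, 1], [0, 0, 0, 0, 0, -0.002, 1]]]}}

```text
time: 5.95
position: [0.5358, 0.223, 0.0819]
tool_rot: [0.039, 0.71, -0.703, -0.034]
ft_force: [0.1, -0.8, 2.7]
grip_width: 0.0005
```

Request:
{"fn": "jog_arm", "kwargs": {"increments": [[[0, 0, 0, 0, 0, -0.001, 1], [0, 0, 0, 0, 0, -0.002, 1]]]}}

```text
time: 6.15
position: [0.5364, 0.223, 0.0802]
tool_rot: [0.04, 0.71, -0.703, -0.034]
ft_force: [0.2, -0.9, 2.1]
grip_width: 0.0002
```

Request:
{"fn": "jog_arm", "kwargs": {"increments": [[[0, 0, 0, -0.001, 0, -0.001, 1], [0, 0, 0, -0.001, 0, -0.002, 1]]]}}

```text
time: 6.35
position: [0.5369, 0.2229, 0.0787]
tool_rot: [0.041, 0.71, -0.703, -0.033]
ft_force: [3.1, -0.6, 4.4]
grip_width: 0.0005
```

Request:
{"fn": "jog_arm", "kwargs": {"increments": [[[0, 0, 0, -0.001, 0, -0.001, 1], [0, 0, 0, -0.001, 0, -0.002, 1]]]}}

```text
time: 6.55
position: [0.5371, 0.223, 0.0783]
tool_rot: [0.042, 0.71, -0.702, -0.032]
ft_force: [-1.5, -1.6, 16.9]
grip_width: 0.0005
```

Run:
```python
from h import *
o=get_obs();s=camera("side");im=camera("wrist");print(o['position'],o['ft_force'],get_obs()['ft_force'],get_obs()['position'])
cv2.imwrite('pics/g4.png',np.hstack([cv2.resize(s[110:190,240:320,::-1],(400,400)),cv2.resize(im[100:300,220:420,::-1],(400,400))]))
```

```text
[0.53707341 0.22295348 0.0782825 ] [-1.53778662 -1.62931394 16.92942536] [-0.36110593 -2.04881252 10.72556123] [0.5370358  0.22294352 0.07837864]
```

View pics/g4.png

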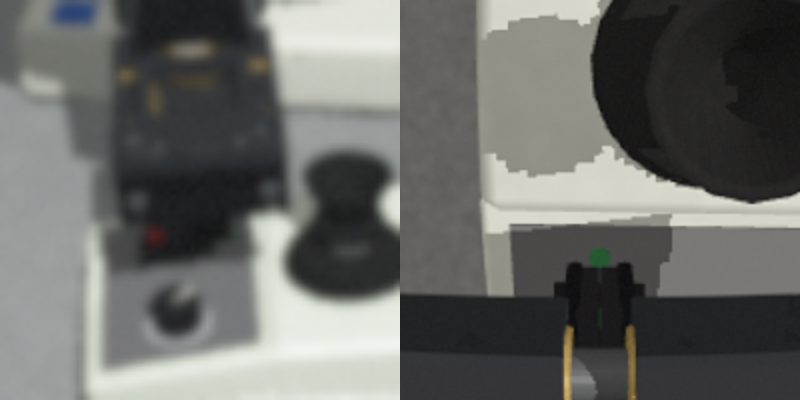

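Request:
{"fn": "jog_arm", "kwargs": {"increments": [[[0, 0, 0, 0, 0, 0.01, 1], [0, 0, 0, 0, 0, 0.05, 1], [0, 0, 0, -0.02, -0.03, 0.09, 0.5], [0, 0, 0, -0.04, -0.07, 0.12, 0.2], [0, 0, 0, -0.05, -0.11, 0.14, 0]]]}}

```text
time: 7.15
position: [0.4857, 0.1158, 0.2182]
tool_rot: [0.04, 0.71, -0.702, -0.031]
ft_force: [0.1, -0.8, -0.1]
grip_width: 0.017
```

Run:
```python
from h import *
o=get_obs();i=camera_info("wrist");im=camera("wrist");s=camera("side");t=camera("top");print(o['position'],o['ft_force'],o['grip_width'])
np.savez('w2',im=im,**i)
cv2.imwrite('pics/i.png',np.hstack([cv2.resize(s[130:190,250:310,::-1],(400,400),interpolation=2),cv2.resize(im[90:190,210:310,::-1],(400,400),interpolation=2)]))
cv2.imwrite('pics/i2.png',im[:,:,::-1])
I=i
g=blobs(im,40,90,100,40,3,(200,90,330,190));r=blobs(im,0,8,120,60,3,(200,90,330,190));print(g,r)
print("g",[onz("wrist",b[0],.0985,I) for b in g]," r",[onz("wrist",b[0],.098,I) for b in r])
print(blobs(s,40,90,60,30,2,(255,145,295,185)),blobs(s,0,8,100,60,2,(255,145,295,185)))
```

```text
[0.48573143 0.11581339 0.21819807] [ 0.07539546 -0.83643169 -0.12914871] 0.017003349665088704
[(array([212.6 , 138.35]), [211, 136, 5, 6, 20]), (array([212.5 , 155.83]), [210, 153, 6, 7, 36])] [(array([213.43, 175.05]), [211, 172, 6, 7, 37])]
g [array([0.54823442, 0.22094024, 0.0985    ]), array([0.53018216, 0.22403154, 0.0985    ])]  r [array([0.50974377, 0.22680592, 0.098     ])]
[(array([278.5, 156.8]), [277, 156, 4, 3, 10])] [(array([270., 157.]), [269, 156, 3, 3, 7])]
```

View pics/i.png

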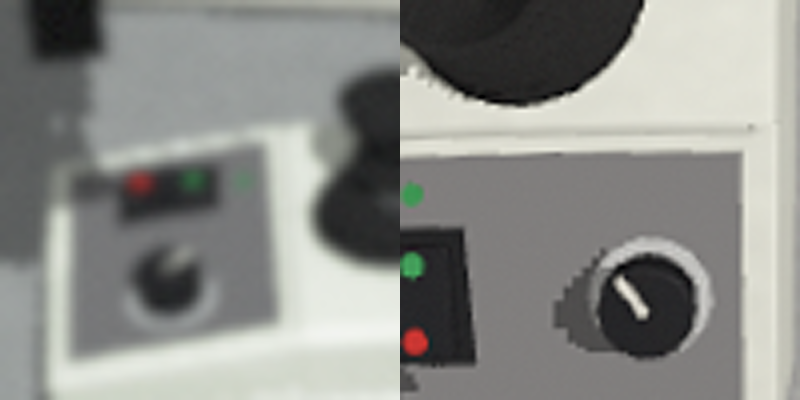

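View pics/i2.png

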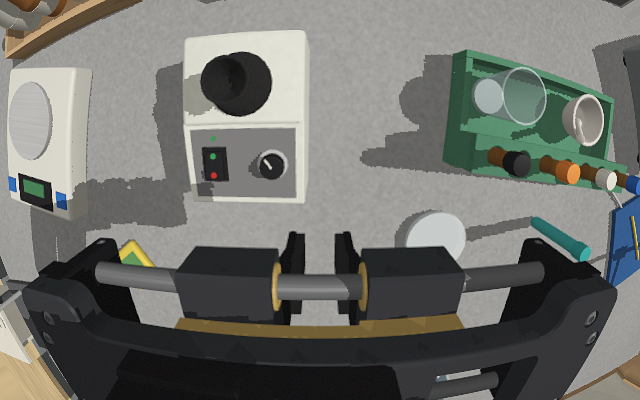

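Run:
```python
from h import *
d=np.load('w2.npz');I=dict(K=d['K'],R=d['R'],t=d['t'])
o=get_obs();R=Rn.from_quat(o['tool_rot']).as_matrix();p=o['position']
for uv in((297,233),(342,233),(290,247),(348,247)):
    c,v=ray("wrist",uv,I)
    for off in(0,.0095):
        s=np.dot(p-R[:,0]*off*-1-c,R[:,0])/np.dot(v,R[:,0]); X=c+s*v
        print(uv,off,(R.T@(X-p)).round(4))
print("side/top tip check")
print(o['position'],Rn.from_quat(o['tool_rot']).as_matrix().round(3))
i=camera_info("side")
for q in(p,p-R[:,1]*.0187):
  X=i['R']@q+i['t'];print((i['K']@X/X[2])[:2])
s=camera("side");cv2.imwrite('pics/j.png',cv2.resize(s[90:190,220:350,::-1],None,fx=6,fy=6,interpolation=2))
```

```text
(297, 233) 0 [-0.     -0.0035 -0.0152]
(297, 233) 0.0095 [ 0.0095  0.0177 -0.0169]
(342, 233) 0 [ 0.     -0.003   0.0135]
(342, 233) 0.0095 [0.0095 0.0183 0.0153]
(290, 247) 0 [-0.     -0.0236 -0.018 ]
(290, 247) 0.0095 [ 0.0095 -0.0047 -0.0199]
(348, 247) 0 [-0.     -0.023   0.0157]
(348, 247) 0.0095 [ 0.0095 -0.0041  0.0177]
side/top tip check
[0.48747018 0.11429096 0.21835356] [[-0.994  0.017 -0.107]
 [ 0.107  0.01  -0.994]
 [-0.015 -1.    -0.012]]
[261.5510922  142.12017601]
[260.54296357 134.42961564]
```

View pics/j.png

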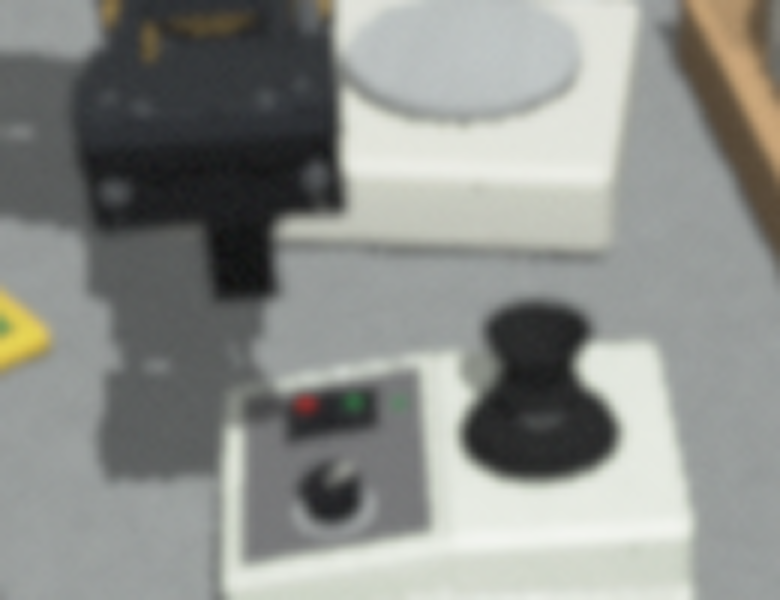

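Finding: in both the side and wrist views, and at the rocker contact, the fingertips sit about 18.5 mm above the reported TCP. The grasp point is therefore about 37 mm above the reading. Next I'll move over the orange tube and correct the small tilt.

Request:
{"fn": "jog_arm", "kwargs": {"increments": [[[-0.5, 1, 0, 0, -0.045, 0, -0.2], [-0.5, 1, 0, 0, -0.09, 0, -0.2], [-0.5, 1, 0, 0, -0.135, 0, -0.2], [-0.5, 1, 0, 0, -0.18, 0, -0.2], [-0.5, 1, 0, 0, -0.225, 0, -0.2], [-0.5, 1, 0, 0, -0.265, -0.01, -0.2], [-0.5, 1, 0, 0, -0.278, -0.02, -0.2], [-0.5, 1, 0, 0, -0.278, -0.02, -0.2]]]}}

```text
time: 8.15
position: [0.4865, -0.1623, 0.1947]
tool_rot: [0.036, 0.708, -0.704, -0.041]
ft_force: [-0.1, 0.9, -0.3]
grip_width: 0.0521
```

Run:
```python
from h import *
o=get_obs();i=camera_info("wrist");im=camera("wrist");s=camera("side");t=camera("top");print(o['time'],o['position'],o['grip_width'],Rn.from_quat(o['tool_rot']).as_matrix().round(3))
b=blobs(im,3,16,170,120,20,(200,100,450,330));print(b)
cv2.imwrite('pics/k.png',im[:,:,::-1])
cv2.imwrite('pics/k2.png',np.hstack([cv2.resize(s[200:320,230:350,::-1],(400,400),interpolation=2),cv2.resize(t[190:310,340:460,::-1],(400,400),interpolation=2)]))
```

```text
8.15 [ 0.48648639 -0.16233992  0.19469424] 0.05211860914793462 [[-0.994 -0.007 -0.108]
 [ 0.108  0.005 -0.994]
 [ 0.008 -1.    -0.004]]
[(array([321.05, 201.5 ]), [307, 185, 29, 34, 788])]
```

View pics/k.png

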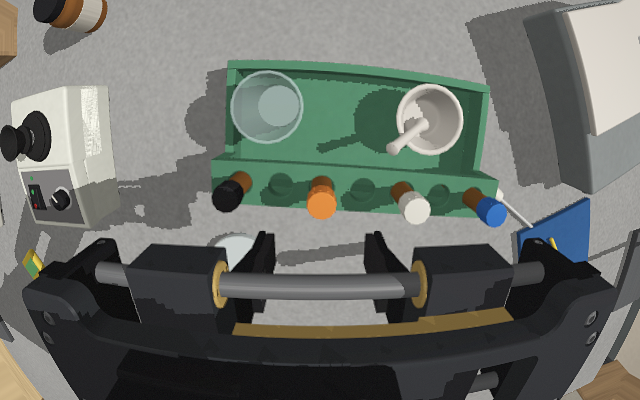

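View pics/k2.png

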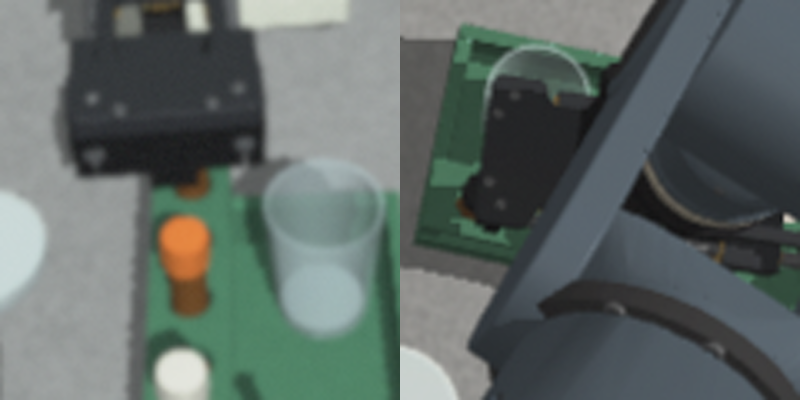

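Run:
```python
from h import *
i=camera_info("wrist")
print(onz("wrist",(321.5,206.5),.145,i),onz("wrist",(321,201.5),.138,i))
print(tri(("top",(403.19,255.68)),("wrist",(321.05,201.5),i),("side",(285.03,274.5))))
```

```text
[ 0.4874549  -0.16232029  0.145     ] [ 0.48940878 -0.16212252  0.138     ]
(array([ 0.48831238, -0.16360456,  0.1320856 ]), [np.float64(0.0014713402481488168), np.float64(0.001815727403984852), np.float64(0.001013973072734778)])
```

Request:
{"fn": "jog_arm", "kwargs": {"increments": [[[-0.3, -0.4, 0, 0.0015, -0.001, -0.03, -0.2], [-0.3, -0.4, 0, 0.0015, -0.001, -0.055, -0.2], [-0.3, -0.4, 0, 0.0015, -0.001, -0.07, -0.2], [-0.3, -0.4, 0, 0.0015, -0.001, -0.08, -0.2], [-0.3, -0.4, 0, 0.0015, -0.001, -0.08, -0.2]]]}}

```text
time: 8.8
position: [0.488, -0.1595, 0.1159]
tool_rot: [0.036, 0.706, -0.706, -0.036]
ft_force: [0.4, -0.8, -0.6]
grip_width: 0.0525
```

Run:
```python
from h import *
o=get_obs();im=camera("wrist");s=camera("side");print(o['time'],o['position'],o['ft_force'],Rn.from_quat(o['tool_rot']).as_matrix().round(3)[:,1])
cv2.imwrite('pics/l.png',np.hstack([cv2.resize(s[220:320,240:340,::-1],(400,400),interpolation=2),cv2.resize(im[150:350,220:420,::-1],(400,400),interpolation=2)]))
```

```text
8.8 [ 0.48801187 -0.15951538  0.11589013] [ 0.39720675 -0.78603788 -0.59527447] [ 0.001 -0.    -1.   ]
```

View pics/l.png

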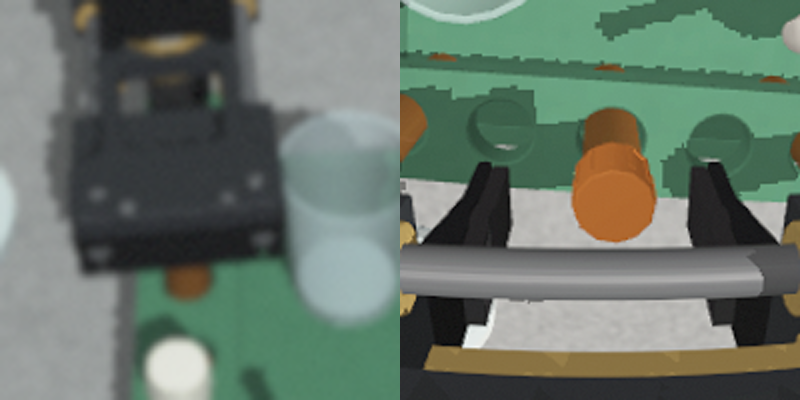

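Request:
{"fn": "jog_arm", "kwargs": {"increments": [[[0, 0, 0, 0, -0.0035, -0.01, -0.2], [0, 0, 0, 0, -0.0035, -0.02, -0.2], [0, 0, 0, 0, -0.0035, -0.02, -0.2]]]}}

```text
time: 9.2
position: [0.4882, -0.1639, 0.0961]
tool_rot: [-0.037, -0.706, 0.706, 0.036]
ft_force: [0.1, -0.4, -1.1]
grip_width: 0.052
```

Run:
```python
from h import *
o=get_obs();im=camera("wrist");s=camera("side");print(o['time'],o['position'],o['ft_force'],Rn.from_quat(o['tool_rot']).as_matrix().round(3)[:,1])
cv2.imwrite('pics/m.png',np.hstack([cv2.resize(s[220:320,240:340,::-1],(400,400),interpolation=2),cv2.resize(im[150:350,220:420,::-1],(400,400),interpolation=2)]))
```

```text
9.2 [ 0.48822967 -0.16392997  0.09609789] [ 0.12250766 -0.43264868 -1.06154067] [ 0.001 -0.001 -1.   ]
```

View pics/m.png

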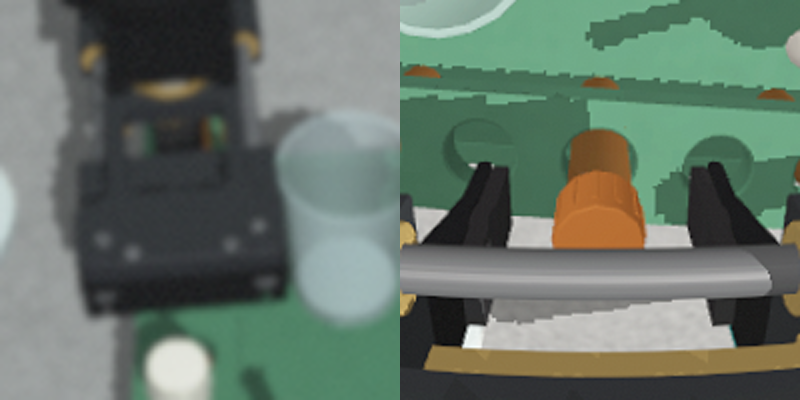

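Request:
{"fn": "jog_arm", "kwargs": {"increments": [[[0, 0, 0, 0, 0, 0, 0.6], [0, 0, 0, 0, 0, 0, 1], [0, 0, 0, 0, 0, 0, 1], [0, 0, 0, 0, 0, 0, 1], [0, 0, 0, 0, 0, 0, 1]]], "squeeze": 30}}

```text
time: 9.8
position: [0.4889, -0.1643, 0.097]
tool_rot: [-0.038, -0.706, 0.707, 0.035]
ft_force: [0.8, -0.1, 0.4]
grip_width: 0.0231
```

Run:
```python
from h import *
o=get_obs();im=camera("wrist");print(o['time'],o['position'],o['ft_force'],o['grip_width'],Rn.from_quat(o['tool_rot']).as_matrix().round(3)[:,1])
cv2.imwrite('pics/n.png',cv2.resize(im[150:350,220:420,::-1],(500,500),interpolation=2))
```

```text
9.8 [ 0.48891844 -0.16426514  0.09703001] [ 0.80433634 -0.06445916  0.40234893] 0.02314819816725247 [ 0.003 -0.002 -1.   ]
```

View pics/n.png

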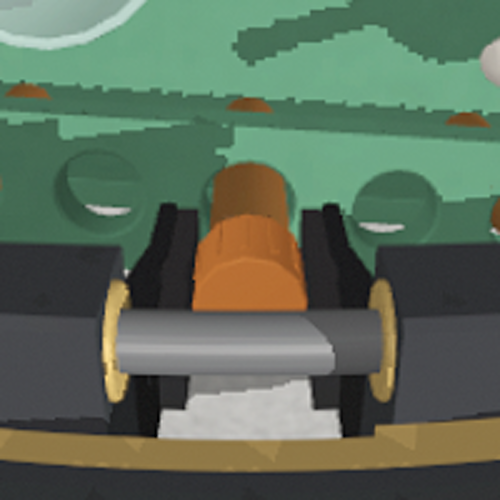

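Request:
{"fn": "jog_arm", "kwargs": {"increments": [[[0, 0, 0, 0, 0, 0.015, 1], [0, 0, 0, 0, 0, 0.035, 1], [0, 0, 0, 0, 0, 0.055, 1], [0, 0, 0, 0, 0, 0.08, 1], [0, 0, 0, 0, 0, 0.105, 1], [0, 0, 0, 0, 0, 0.13, 1], [0, 0, 0, 0, 0, 0.16, 1], [0, 0, 0, 0, 0, 0.175, 1]]]}}

```text
time: 10.65
position: [0.4898, -0.1647, 0.2746]
tool_rot: [-0.039, -0.705, 0.707, 0.034]
ft_force: [0.6, -0.2, -0.8]
grip_width: 0.0231
```

Run:
```python
from h import *
o=get_obs();im=camera("wrist");s=camera("side");print(o['time'],o['position'],o['ft_force'],o['grip_width'],Rn.from_quat(o['tool_rot']).as_matrix().round(3)[:,1])
cv2.imwrite('pics/o.png',np.hstack([cv2.resize(s[160:340,220:400,::-1],(400,400),interpolation=2),cv2.resize(im[100:300,220:420,::-1],(400,400),interpolation=2)]))
```

```text
10.65 [ 0.48982074 -0.16472716  0.27457587] [ 0.59035206 -0.21790379 -0.83141635] 0.02312357598733902 [ 0.006 -0.004 -1.   ]
```

View pics/o.png

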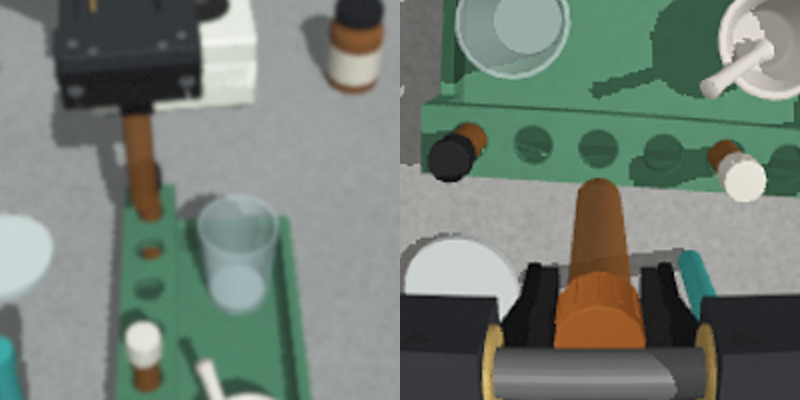

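Request:
{"fn": "jog_arm", "kwargs": {"increments": [[[0.2, 0.3, 0, 0.005, 0.03, 0, 1], [0.2, 0.3, 0, 0.012, 0.075, 0, 1], [0.2, 0.3, 0, 0.02, 0.12, 0, 1], [0.2, 0.3, 0, 0.027, 0.165, 0, 1], [0.2, 0.3, 0, 0.034, 0.21, 0, 1], [0.2, 0.3, 0, 0.041, 0.255, 0, 1], [0.2, 0.3, 0, 0.046, 0.3, 0, 1], [0.2, 0.3, 0, 0.05, 0.335, 0, 1]]]}}

```text
time: 11.55
position: [0.5392, 0.1725, 0.2727]
tool_rot: [-0.036, -0.706, 0.706, 0.036]
ft_force: [1.4, -0.2, -0.1]
grip_width: 0.0233
```

Request:
{"fn": "jog_arm", "kwargs": {"increments": [[[0, 0, 0, 0, 0.013, 0, 1], [0, 0, 0, 0, 0.013, 0, 1], [0, 0, 0, 0, 0.013, 0, 1]]]}}

```text
time: 11.85
position: [0.5385, 0.1845, 0.2717]
tool_rot: [-0.035, -0.705, 0.707, 0.037]
ft_force: [0.4, -0.4, 0.3]
grip_width: 0.023
```

Run:
```python
from h import *
o=get_obs();i=camera_info("wrist");im=camera("wrist");np.savez('w3',im=im,**i);s=camera("side");print(o['time'],o['position'],o['ft_force'],o['grip_width'],Rn.from_quat(o['tool_rot']).as_matrix().round(3))
cv2.imwrite('pics/p.png',np.hstack([cv2.resize(s[80:230,220:370,::-1],(400,400),interpolation=2),cv2.resize(im[0:250,200:450,::-1],(400,400),interpolation=2)]))
m=cv2.inRange(im,(0,0,0),(50,50,50));m[230:]=0
n,l,st,c=cv2.connectedComponentsWithStats(m)
for k in range(1,n):
    if st[k][4]>100: print(st[k],c[k])
```

```text
11.85 [0.53850972 0.18446946 0.27169313] [ 0.39581824 -0.3562435   0.30057804] 0.02301677882988084 [[-0.995 -0.002 -0.102]
 [ 0.102 -0.002 -0.995]
 [ 0.002 -1.     0.003]]
[ 285   95   57   56 2445] [312.77382413 121.99304703]
[277 176  22  28 514] [287.70622568 189.12062257]
[519 180  22  21 322] [529.41925466 190.35714286]
[330 183  20  21 292] [339.42808219 193.21917808]
[ 62 189  42  38 702] [ 83.78774929 209.43019943]
```

View pics/p.png

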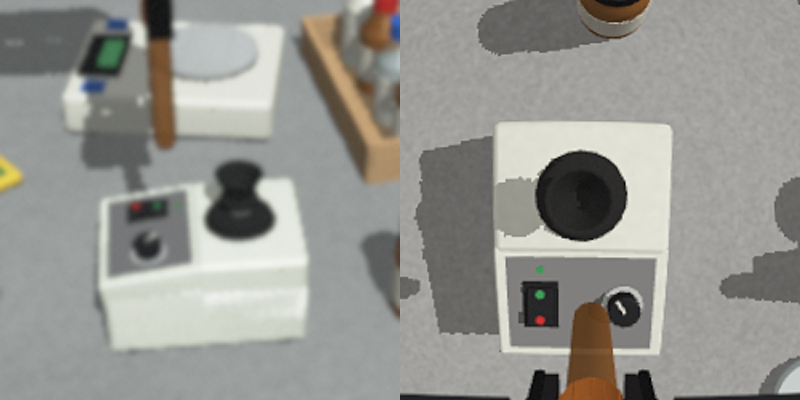

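Run:
```python
from h import *
d=np.load('w3.npz');im=d['im']
c=im[85:165,270:350,::-1].astype(float)*4;c=np.clip(c,0,255).astype(np.uint8)
cv2.imwrite('pics/q.png',cv2.resize(c,(560,560),interpolation=2))
```

```text
(no output)
```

View pics/q.png

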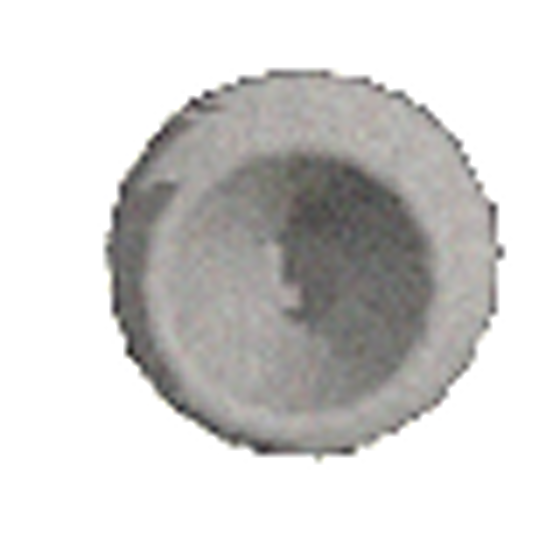

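Run:
```python
from h import *
d=np.load('w3.npz');I=dict(K=d['K'],R=d['R'],t=d['t']);im=d['im']
print("rim",onz("wrist",(311.4,124.8),.15,I),"w",onz("wrist",(291.2,124.8),.15,I)-onz("wrist",(331.6,124.8),.15,I))
print("base",onz("wrist",(312.8,122.),.103,I))
# tube foot end & dots
g=blobs(im,40,90,100,40,3,(270,160,310,215));r=blobs(im,0,8,120,60,3,(270,160,310,215));
print("g",[onz("wrist",b[0],.098,I) for b in g],"r",[onz("wrist",b[0],.098,I) for b in r])
print("rim tri",tri(("wrist",(311.4,124.8),I),("top",(233.625,192.6)),("side",(309.1,144.6))))
# foot: tube column at tip
px=(200+591*.625,303*.625); i=I
o=get_obs();print(px)
for z in (.185,.19,.195): print(onz("wrist",px,z,I))
```

```text
rim [0.60003829 0.18550965 0.15      ] w [0.00413853 0.03949731 0.        ]
base [0.5998961  0.18503252 0.103     ]
g [array([0.54842066, 0.22125242, 0.098     ]), array([0.52975298, 0.223745  , 0.098     ])] r [array([0.50963023, 0.22590321, 0.098     ])]
rim tri (array([0.60020367, 0.18605235, 0.14822184]), [np.float64(0.0005656826542987953), np.float64(0.0008726132981935498), np.float64(0.0004013535883977214)])
(569.375, 189.375)
[ 0.51595121 -0.1096122   0.185     ]
[ 0.51788355 -0.10433634  0.19      ]
[ 0.5198159  -0.09906048  0.195     ]
```

Request:
{"fn": "jog_arm", "kwargs": {"increments": [[[0, 0, 0, 0.03, 0.001, 0, 1], [0, 0, 0, 0.055, 0.001, 0, 1], [0, 0, 0, 0.0615, 0.001, 0, 1], [0, 0, 0, 0.0615, 0.001, 0, 1], [0, 0, 0, 0.0615, 0.001, 0, 1]]]}}

```text
time: 12.45
position: [0.5995, 0.1839, 0.272]
tool_rot: [-0.036, -0.705, 0.707, 0.038]
ft_force: [-0.6, -0.6, -0.5]
grip_width: 0.023
```

Run:
```python
from h import *
o=get_obs();s=camera("side");t=camera("top");print(o['time'],o['position'],o['ft_force'],o['grip_width'],Rn.from_quat(o['tool_rot']).as_matrix().round(3)[:,1])
cv2.imwrite('pics/r.png',np.hstack([cv2.resize(s[60:210,240:390,::-1],(400,400),interpolation=2),cv2.resize(t[130:280,170:320,::-1],(400,400),interpolation=2)]))
i=camera_info("side")
for z in (.087,):
  X=i['R']@(o['position']-[0,0,z])+i['t'];print((i['K']@X/X[2])[:2])
```

```text
12.45 [0.59946041 0.18392507 0.2720378 ] [-0.60221022 -0.58853019 -0.53049156] 0.023030453115569872 [-0.003 -0.002 -1.   ]
[308.78406471 131.43871278]
```

View pics/r.png

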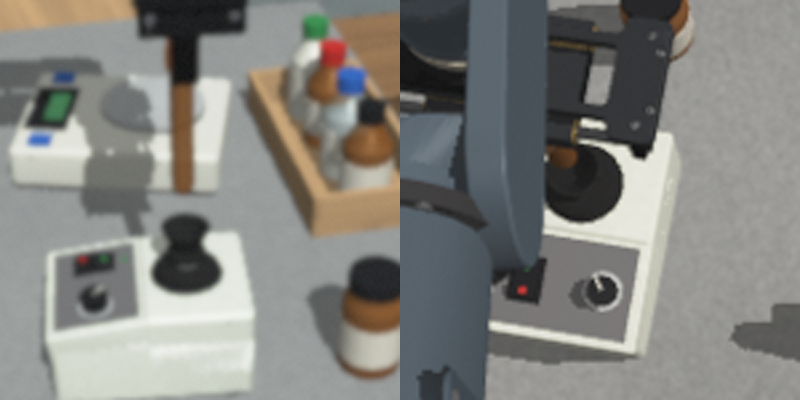

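Request:
{"fn": "jog_arm", "kwargs": {"increments": [[[0.1, -0.2, 0, 0.0005, 0.0015, -0.01, 1], [0.1, -0.2, 0, 0.0005, 0.0015, -0.025, 1], [0.1, -0.2, 0, 0.0005, 0.0015, -0.038, 1], [0.1, -0.2, 0, 0.0005, 0.0015, -0.048, 1], [0.1, -0.2, 0, 0.0005, 0.0015, -0.052, 1], [0.1, -0.2, 0, 0.0005, 0.0015, -0.052, 1]]]}}

```text
time: 13.15
position: [0.5994, 0.186, 0.2194]
tool_rot: [-0.037, -0.706, 0.706, 0.037]
ft_force: [0.7, 0.4, -0.2]
grip_width: 0.0233
```

Run:
```python
from h import *
o=get_obs();s=camera("side");w=camera("wrist");print(o['time'],o['position'],o['ft_force'],get_obs()['ft_force'],o['grip_width'],Rn.from_quat(o['tool_rot']).as_matrix().round(3)[:,1])
cv2.imwrite('pics/s.png',np.hstack([cv2.resize(s[90:190,260:360,::-1],(400,400),interpolation=2),cv2.resize(w[130:280,240:390,::-1],(400,400),interpolation=2)]))
```

```text
13.15 [0.59935547 0.1860056  0.21942735] [ 0.67007144  0.37870526 -0.15117131] [-0.76325286 -0.38011962 -0.84166951] 0.02331205652953469 [-0. -0. -1.]
```

View pics/s.png

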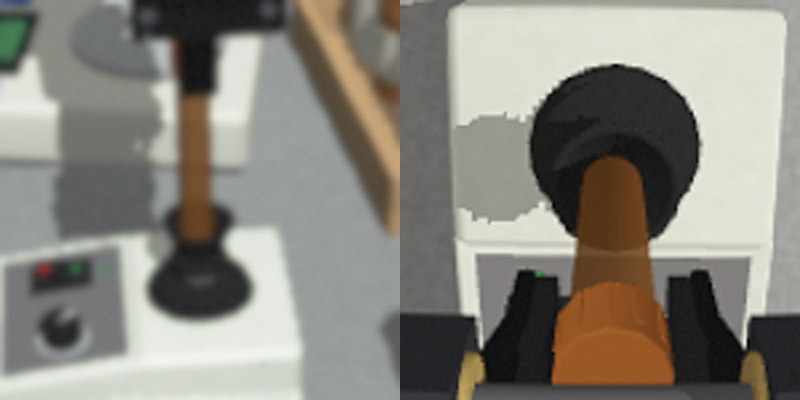

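Request:
{"fn": "jog_arm", "kwargs": {"increments": [[[0, 0, 0, 0.0005, -0.0005, -0.001, 1], [0, 0, 0, 0.0005, -0.0005, -0.002, 1], [0, 0, 0, 0.0005, -0.0005, -0.003, 1], [0, 0, 0, 0.0005, -0.0005, -0.003, 1]]]}}

```text
time: 13.65
position: [0.6007, 0.1855, 0.2176]
tool_rot: [0.037, 0.706, -0.706, -0.036]
ft_force: [0.7, 0.2, 0.0]
grip_width: 0.023
```

```bash
cat > f.py <<'E'
from h import *
F=[];P=[]
for k in range(8):
    o=get_obs();F.append(o['ft_force']);P.append(o['position']);camera("side")
print(get_obs()['time'],np.mean(F,0).round(2),np.std(F,0).round(2),np.mean(P,0).round(5),P[-1].round(5),Rn.from_quat(o['tool_rot']).as_matrix().round(4)[:,1],o['grip_width'])
E
python3 f.py
```

```text
14.05 [ 0.   -0.13 -0.01] [0.42 0.41 0.53] [0.60073 0.18555 0.21768] [0.60075 0.18556 0.21769] [ 0.0021  0.     -1.    ] 0.022989008728043093
```

Request:
{"fn": "jog_arm", "kwargs": {"increments": [[[0, 0, 0, 0, 0, -0.001, 1], [0, 0, 0, 0, 0, -0.002, 1], [0, 0, 0, 0, 0, -0.003, 1], [0, 0, 0, 0, 0, -0.003, 1]]]}}

```text
time: 14.45
position: [0.6007, 0.1853, 0.2146]
tool_rot: [-0.037, -0.706, 0.706, 0.036]
ft_force: [0.4, -1.0, 0.1]
grip_width: 0.0229
```

```bash
python3 f.py
```

```text
14.85 [ 0.01 -0.89  0.07] [0.46 0.43 0.62] [0.60069 0.18537 0.21463] [0.60069 0.18544 0.21462] [ 1.9e-03 -2.0e-04 -1.0e+00] 0.023423129525434207
```

Request:
{"fn": "jog_arm", "kwargs": {"increments": [[[0, 0, 0, 0, 0, -0.001, 1], [0, 0, 0, 0, 0, -0.0015, 1], [0, 0, 0, 0, 0, -0.0015, 1]]]}}

```text
time: 15.15
position: [0.6009, 0.1854, 0.2134]
tool_rot: [-0.038, -0.706, 0.706, 0.036]
ft_force: [-0.1, -0.4, 2.2]
grip_width: 0.0231
```

```bash
python3 f.py
```

```text
15.55 [-0.1  -0.87  2.06] [0.38 0.69 0.41] [0.60085 0.18541 0.21336] [0.60081 0.18544 0.21328] [ 2.2e-03 -2.0e-04 -1.0e+00] 0.023161893196900513
```

Request:
{"fn": "jog_arm", "kwargs": {"increments": [[[0, 0, 0, 0, 0, -0.001, 1], [0, 0, 0, 0, 0, -0.002, 1], [0, 0, 0, 0, 0, -0.0025, 1], [0, 0, 0, 0, 0, -0.0025, 1]]]}}

```text
time: 15.95
position: [0.6009, 0.1854, 0.2109]
tool_rot: [-0.038, -0.706, 0.706, 0.036]
ft_force: [0.0, -1.0, 3.9]
grip_width: 0.0229
```

```bash
python3 f.py
```

```text
16.35 [-0.36 -1.59  4.22] [0.32 0.46 0.41] [0.60091 0.18539 0.2109 ] [0.60086 0.1854  0.21085] [ 2.4e-03 -3.0e-04 -1.0e+00] 0.02339486057217001
```

Request:
{"fn": "jog_arm", "kwargs": {"increments": [[[0, 0, 0, 0, -0.0005, -0.0005, 1], [0, 0, 0, 0, -0.0008, -0.001, 1], [0, 0, 0, 0, -0.0008, -0.001, 1]]]}}

```text
time: 16.65
position: [0.601, 0.1849, 0.2099]
tool_rot: [0.038, 0.706, -0.706, -0.036]
ft_force: [-0.7, -0.5, 4.5]
grip_width: 0.0231
```

```bash
python3 f.py
python3 - <<'E'
from h import *
s=camera("side");w=camera("wrist")
cv2.imwrite('pics/t.png',np.hstack([cv2.resize(s[90:190,260:360,::-1],(400,400),interpolation=2),cv2.resize(w[130:280,240:390,::-1],(400,400),interpolation=2)]))
E
```

```text
17.05 [-0.39 -0.22  5.  ] [0.5  0.42 0.54] [0.60095 0.18486 0.20994] [0.60093 0.18479 0.20991] [ 2.6e-03  1.0e-04 -1.0e+00] 0.023185752730793856
```

View pics/t.png

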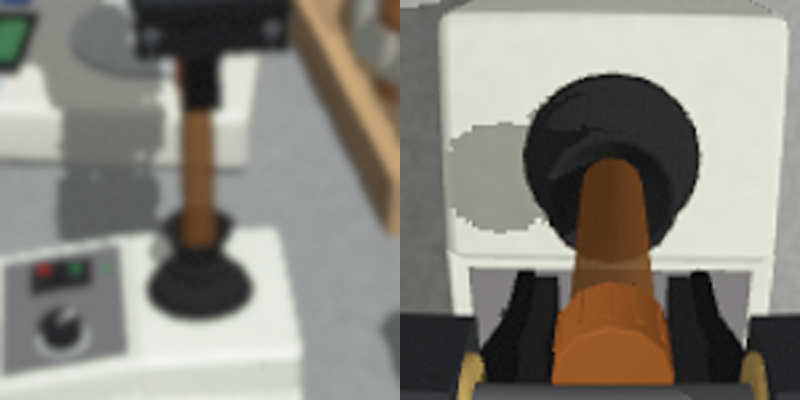

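```bash
python3 -c "
from rig import *
print(hand_in())"
```

```text
the job is handed in; nothing more can be done
None
```

I pushed in the green end of the rocker, took the orange-cap tube from the rack by its cap and set its foot in the mixer's cup. I then pressed the cup about halfway down and handed the job in at about 17 s, still gripping and holding.

**Last checks**
- **Rocker:** the tool met a firm stop after about 4 mm of push. Afterwards the green and red dots stood level in the side picture, which works out to about 0.27 rad. That estimate comes from pixels and not from a direct reading of the angle.
- **Cup:** upward force averaged 5.0 N (standard deviation 0.5 N), which corresponds to about 3.9 mm of sink. The tool had gone down about 4 mm since first contact, which agrees.
- **Tube:** the tool was 0.15° from vertical, side force was under 0.5 N and the grip opening was steady at 23 mm. In the pictures the tube stood in the cup.
- **Other tubes and glassware:** I touched none of them knowingly. I took no final full-scene picture to confirm it.

**What disagreed:** the fingertips sat about 18.5 mm above the reported TCP. The side view, the wrist view and the rocker contact height all showed this. I corrected all grasp heights for it, and the tube then met the cup floor where expected.

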